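# Close the photometer's sample bay with its hook-in cover

## Robot

A 6-joint arm with a two-finger parallel gripper is mounted at the origin on a cart in front of the work surface, level with it; the furniture and walls round the work are solid. World frame = base frame: x ahead of the robot, y to its left, z up, the work surface at z = 0. Lengths are in mm, angles in degrees, forces in N, time in s.
With the tool pointing down it reaches from about 350 to 850 mm from the base axis. Payload 8.1 kg.
Tool frame: the origin (TCP) lies between the finger pads; the fingertips stand 25 mm ahead of it and the grasp point (between the pads) lies 6 mm ahead of it (r.tcp_to_tips is the distance from the TCP to the fingertips, in mm); z points along the fingers, y is the line along which they close (so a half turn about z gives the same grasp; the last joint's range is limited). The gripper opens to 85 mm and grips with 20 to 120 N. Pads are 22 mm wide; open, the fingers measure 114 mm over their backs; the gripper's body (76 mm by 85 mm) begins 54 mm behind the grasp point. The pads swing forward as they close: fully open they stand 13 mm farther back than shut.
Start: joints at [-73.992, 7.471, 85.268, -0, 87.261, -4.893], TCP at [214.078, -560.514, 256.292] pointing down, gripper open.
Joint ranges: [-169.43, 169.43], [-51.17, 129.36], [1.28, 143.12], [-76.62, 256.62], [0, 156.53], [-152.29, 152.29]. Speed limits (degrees/s): [136.94, 136.94, 159.86, 180, 180, 180].

## Interface

Orientations are given as [roll, pitch, yaw] about the fixed x, y, z axes, in that order (R = Rz(yaw) Ry(pitch) Rx(roll)).
In Python, from bench import r gives the robot as it stands.
- The arm moves only by the tool apply_moves, never from a script. Its arguments are lists of equal length, an entry for each row: "angular": the turn, a rotation vector about the world's x, y, z in units of 8 degrees (1.0 is 8 degrees), a list of three; "travel": the shift along the world's x, y, z in units of 40 mm (1.0 is 40 mm), a list of three; "jaw": the opening, from 0 (shut) to 1 (fully open). A call has 1 to 20 rows; each row shifts and turns the commanded pose from where the row before left it; what a row does not reach is not made up. A row lasts 1/8 s, in which the tool goes at most 62.5 mm and 10.7 degrees, less where a joint would pass 70% of its speed; a pose out of reach is approached as far as the arm can. A call is refused whole if a number of a shift passes 1 or a number of a turn 1, either way. A call with a gripper value outside its range is refused whole. The fingers move at their own pace and stop on an object; "force" is the grip in N (left out, the last holds). Time passes only in rows, so rows that do not move let the fingers close. It gives the time, the measured TCP pose, the force, the opening and the grip force at its end, in the units of the state.
- r.sense(): the state, without advancing time (a new reading comes with each control period).
- r.snapshot(name): name is "scene" or "top" or "wrist"; returns a dict with "color" (420x560x3 uint8, red, green, blue), "fx", "fy", "cx", "cy" (pixels), "distortion" ([k1, k2, p1, p2, k3] as OpenCV has them; the pictures are not rectified), "R" (3x3) and "t" (3): a world point X has camera coordinates R X + t; the wrist camera has in their place "mount" (4x4, takes a point from camera to tool coordinates, whose origin is the TCP and whose axes are the flange's). Camera axes: x right, y down, z forward; pixel columns grow to the right and rows downward; lengths in mm; the calibration is good to about 2 mm. A picture is of the moment at which its call begins: read the wrist's pose just before it. There is no depth.
- r.hand_in(): hands the job in; it is judged then, once.
The state is a dict: "time": time; "joint_pos": joint angles; "qd": joint speeds; "joint_efforts": joint torques, N m; "tool_pos": TCP position; "tcp_rot": TCP orientation; "ft_force": force on the tool from outside, world axes, zero at the start; "wrist_torque": the same for the moment, N m; "finger_gap": finger opening in mm; "grip_force": force on a finger pad.
Only numpy, scipy, OpenCV 4.12 (cv2) and the standard library are available. Lean on these libraries where they do the work, as an engineer would, in place of code of your own. Each camera call takes 0.05 s, during which the arm holds its last target. There are 200 camera calls.

## Task

Put the cover that has a tongue back on the photometer: hold it tilted with the tongue low, slip the tongue under the steel bar across the near end of the open recess, then swing the other end down until the cover lies fully seated and level in the recess, and let go. Leave the wider cover without a tongue where it lies.

Things in the scene. Friction and masses are not known exactly. Their poses are not given: they have to be found in the camera images.
- cover_mid (a point): Cover to fit: loose grey plastic, 120 g, flat on the bench; plate 70 (x) x 56 (y) x 10 mm, tongue on its -x edge. Grip fin across its middle: 12 mm thick along x, 40 mm long along y, rising from 10 to 50 mm above the underside; grip across the 12 mm. This point: in the fin, plate centre, 25 mm above the underside. z up, x away from the tongue, which points roughly to the robot.
- tongue_tip (a point): Middle of the end face of the cover's tongue: 61 mm to -x of the fin's centre, 2.5 mm above the underside; axes as the cover's. The flat tongue is 40 mm wide, 5 mm thick, flush with the underside, and stands 26 mm out of the plate, so the cover is 96 mm end to end.
- bay (a point): Fixed white photometer 140x110x64 mm; point: centre of the floor of the recess in its top, 50 mm up. z up, x away from bar (and robot). Recess x -51..51, y -32..32 mm, case top z 14. Steel bar over its near end: x -51..-35, z 14..19, gap under it. A 20 mm cuvette well opens in the floor. Seated: tongue under bar, x axes parallel, the cover's point at x 13, y 0, z 25 (play 3 in x, 4 in y).
- blank_mid (a point): The other cover, loose, to be left alone: same plastic and grip fin, but a wider plate, 90 x 80 x 10 mm, without a tongue. Point inside its fin, plate centre, 25 mm above its underside; axes z up, x roughly away from the robot. The two covers may have changed places.
Not all that is in view belongs to the job. What is shaped like the part that bears cover_mid but brown is not meant.

How it is judged (in metres and radians):
On the way:
1. the tongue is under the bar while the cover is still tilted (x of tongue_tip in the frame of bay between -0.06 and -0.037 m and y of tongue_tip in the frame of bay between -0.02 and 0.02 m and z of tongue_tip in the frame of bay between -0.003 and 0.014 m and angle between cover_mid's own z axis and vertical above 0.06 rad), for 0.05 s.
At the end, for the whole second after the job is handed in: The cover lies in the recess, tongue under the bar: its listed point within 7 mm along and 8 mm across the recess and 4 mm in height of the seated place, level within 5 degrees, turned less than 10 degrees from the recess, the tongue's tip below the bar (x of cover_mid in the frame of bay between 0.006 and 0.02 m and y of cover_mid in the frame of bay between -0.008 and 0.008 m and z of cover_mid in the frame of bay between 0.021 and 0.029 m and z of tongue_tip in the frame of bay between -0.003 and 0.012 m and angle between cover_mid's own z axis and vertical below 0.09 rad and angle between the x axis of cover_mid and the x axis of bay, either way round below 0.17 rad); the robot touches nothing.
It fails at once if the wider cover without a tongue is moved more than 30 mm (distance of blank_mid from where it was at the start of the episode above 0.03 m).
It also fails if it takes over 42 s, if anything falls off the work surface, if the arm or the gripper's body presses on something with over 40 N, if the wrist force passes 120 N, or if a joint passes its speed limit or range.

## Working session

There is one attempt and no reset: what is moved stays moved. The work goes in short steps, Python scripts to look and compute and a tool call to move; the robot and the scene stay as the last step left them, time stands still between calls to the robot, and variables do not carry over. Pictures are saved under pics/ and viewed, at most 10 in all, crops included, and the job is handed in when it is done.

Besides the shell and the picture viewer there is one more tool, called as name(argument=value, ...) on one line, values as JSON. apply_moves: Moves the arm, as the interface text tells. Its arguments: {"type":"object","properties":{"angular":{"type":"array"},"travel":{"type":"array"},"jaw":{"type":"array"},"force":{"type":"number"}},"required":["angular","travel","jaw"]}

```bash
ls; mkdir -p pics; python3 - <<'E'
from bench import r
import cv2,numpy as np
s=r.sense();print(s)
for n in("scene","top"):
    d=r.snapshot(n);cv2.imwrite(f"pics/{n}0.png",d["color"][:,:,::-1])
    print(n,{k:np.round(v,3).tolist() for k,v in d.items() if k!="color"})
E
```

```text
pics
{'time': 0.0, 'joint_pos': array([-7.39931946e+01,  7.51537358e+00,  8.53307349e+01,  1.74237216e-03,
        8.72621866e+01, -4.89398739e+00]), 'qd': array([ 0.09823555,  0.04367091, -0.00169198, -0.01165024,  0.00632907,
        0.01218749]), 'joint_efforts': array([-2.70579752e-03, -5.69412625e+01, -5.00543189e+01, -3.79700487e-04,
        1.51138828e-02,  5.30413251e-05]), 'tool_pos': array([ 213.92899135, -560.0129146 ,  255.22768109]), 'tcp_rot': array([-1.79892248e+02, -1.09727805e-02,  2.09006977e+01]), 'ft_force': array([-0.53529761,  0.54852357, -0.64288363]), 'wrist_torque': array([0.02549405, 0.01766393, 0.02602682]), 'grip_force': 0.0, 'finger_gap': 85.50358640682208}
scene {'fx': 415.561, 'fy': 415.561, 'cx': 280.461, 'cy': 210.874, 'distortion': [-0.026, 0.0, 0.0, 0.0, 0.0], 'R': [[-0.889, -0.457, 0.002], [-0.302, 0.585, -0.752], [0.343, -0.67, -0.659]], 't': [440.267, 333.342, 575.705]}
top {'fx': 481.306, 'fy': 481.306, 'cx': 284.072, 'cy': 215.822, 'distortion': [-0.013, 0.0, 0.0, 0.0, 0.0], 'R': [[-0.013, -1.0, -0.015], [-0.994, 0.015, -0.109], [0.109, 0.013, -0.994]], 't': [-157.364, 603.293, 897.589]}
```

View pics/top0.png

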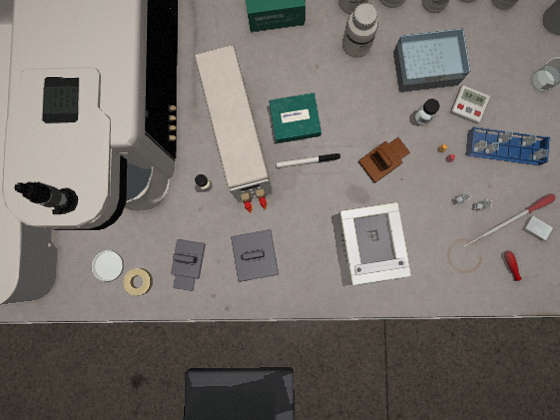

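View pics/scene0.png

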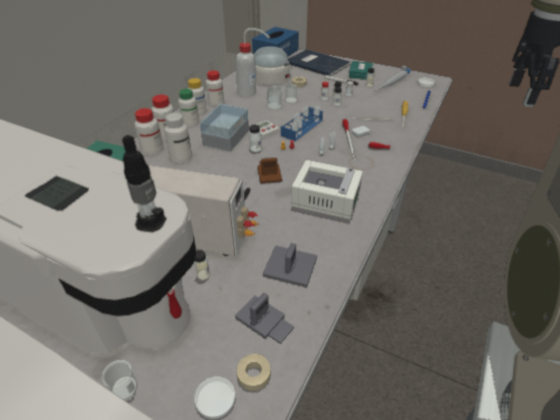

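Top view: the tongued cover is at about (187,263) with its tongue at (184,284). The wider blank is at (254,255), the photometer at (375,243) with its bar at about (380,268), and the brown decoy at (384,160). I'll measure these now.

```bash
cat > h.py <<'E'
import cv2,numpy as np
from bench import r
def ray(d,uv):
    K=np.array([[d["fx"],0,d["cx"]],[0,d["fy"],d["cy"]],[0,0,1]])
    p=cv2.undistortPoints(np.array(uv,float).reshape(-1,1,2),K,np.array(d["distortion"]))[:,0]
    D=np.c_[p,np.ones(len(p))]@np.array(d["R"]); C=-np.array(d["R"]).T@np.array(d["t"])
    return C,D
def plane(d,uv,z):
    C,D=ray(d,uv); return C+D*((z-C[2])/D[:,2:3])
def wristcam(d,s):
    from scipy.spatial.transform import Rotation as Ro
    T=np.eye(4);T[:3,:3]=Ro.from_euler('xyz',s["tcp_rot"],degrees=True).as_matrix();T[:3,3]=s["tool_pos"]
    M=np.linalg.inv(T@np.array(d["mount"])); d["R"]=M[:3,:3];d["t"]=M[:3,3];return d
E
python3 - <<'E'
from h import *
d=r.snapshot("top");im=d["color"];hsv=cv2.cvtColor(im,cv2.COLOR_RGB2HSV)
C,_=ray(d,[[0,0]]);print("C",C.round())
g=cv2.cvtColor(im,cv2.COLOR_RGB2GRAY)
def show(m,x0,y0,x1,y1,zs):
    s=np.zeros_like(m);s[y0:y1,x0:x1]=m[y0:y1,x0:x1]
    cs,_=cv2.findContours(s,cv2.RETR_EXTERNAL,cv2.CHAIN_APPROX_NONE);c=max(cs,key=cv2.contourArea)
    b=cv2.boxPoints(cv2.minAreaRect(c));a=cv2.approxPolyDP(c,3,True)[:,0]
    for z in zs:
        P=plane(d,b,z);print(z,"box",P[:,:2].round(1).tolist(),"c",P.mean(0).round(1),"sides",np.linalg.norm(P[1]-P[0]).round(1),np.linalg.norm(P[2]-P[1]).round(1))
    print("poly",plane(d,a,zs[0])[:,:2].round().tolist(),a.tolist())
dark=((g<100)*255).astype(np.uint8)
print("cover");show(dark,155,232,212,298,[10])
print("blank");show(dark,225,225,285,288,[10])
wh=((g>185)*255).astype(np.uint8)
print("bay");show(wh,330,195,420,292,[64])
big=cv2.resize(im[190:300,150:425],None,fx=2.9,fy=2.9,interpolation=cv2.INTER_CUBIC)
cv2.imwrite("pics/crop1.png",big[:,:,::-1])
E
```

```text
C [ 500. -178.  956.]
cover
10 box [[467.9, 63.2], [562.2, 48.4], [551.9, -9.1], [457.9, 6.3]] c [510.   27.2  10. ] sides 95.5 58.5
poly [[560.0, 40.0], [527.0, 54.0], [467.0, 53.0], [463.0, 28.0], [482.0, 34.0], [488.0, 22.0], [482.0, 12.0], [464.0, 16.0], [464.0, 24.0], [461.0, 16.0], [480.0, 14.0], [486.0, 2.0], [550.0, -7.0], [488.0, 4.0], [488.0, 28.0], [496.0, 36.0], [499.0, 22.0], [505.0, 32.0], [509.0, 10.0], [529.0, 7.0], [538.0, 16.0], [533.0, 28.0], [556.0, 27.0]] [[180, 239], [173, 256], [173, 287], [186, 289], [183, 279], [189, 276], [194, 279], [192, 288], [188, 288], [192, 290], [193, 280], [199, 277], [204, 244], [198, 276], [186, 276], [182, 272], [189, 270], [184, 267], [195, 265], [197, 255], [192, 250], [186, 253], [187, 241]]
blank
10 box [[532.8, -75.8], [541.7, -123.9], [519.5, -128.2], [510.6, -80.2]] c [ 526.2 -102.    10. ] sides 48.9 22.7
poly [[535.0, -125.0], [535.0, -88.0], [522.0, -78.0], [515.0, -106.0], [521.0, -123.0]] [[264, 251], [245, 251], [240, 258], [254, 261], [263, 258]]
bay
64 box [[605.6, -271.2], [622.0, -378.8], [484.3, -396.2], [468.3, -290.3]] c [ 545.1 -334.1   64. ] sides 108.9 138.8
poly [[618.0, -377.0], [605.0, -272.0], [470.0, -291.0], [485.0, -396.0]] [[397, 203], [341, 211], [353, 284], [410, 275]]
```

View pics/crop1.png

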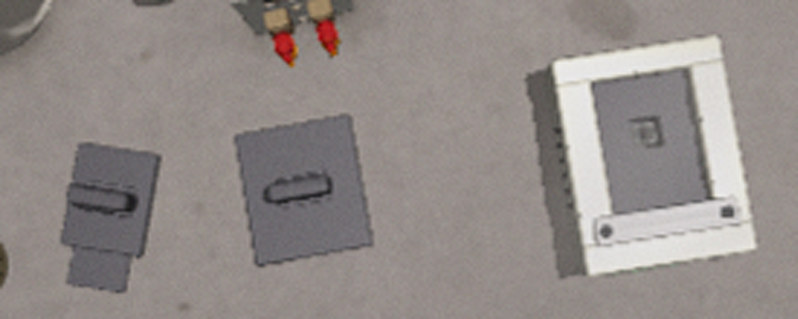

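```bash
python3 - <<'E'
from h import *
d=r.snapshot("top")
f=lambda p:(np.array(p)+.5)/2.9+[150,190]-.5
a=lambda v:np.degrees(np.arctan2(v[1],v[0])).round(2)
P=plane(d,f([(80,143),(160,154),(145,257),(62,245)]),10)
print("plate",P[:,:2].round(1).tolist(),P.mean(0).round(1),a(P[0]-P[3]),a(P[1]-P[2]))
T=plane(d,f([(68,284),(127,292)]),5);print("tongue",T.round(1).tolist(),T.mean(0).round(1),a(P.mean(0)-T.mean(0)))
F=plane(d,f([(72,196),(131,201)]),50);print("fin",F.round(1).tolist())
B=plane(d,f([(597,243),(742,220),(737,199),(594,222)]),69);print("bar",B.round(1).tolist(),B.mean(0).round(1),a(B[3]-B[0]))
R=plane(d,f([(592,80),(688,69)]),64);print("recess far",R.round(1).tolist())
c=np.array([545.1,-334.1,64]);th=np.radians(8);ex=np.array([np.cos(th),np.sin(th),0])
print("bar x in case",(B-c)@ex,"far",(R-c)@ex,"y",(R-c)@[-ex[1],ex[0],0])
E
```

```text
plate [[560.6, 45.9], [552.3, -8.8], [483.0, 1.0], [491.8, 57.4]] [521.9  23.9  10. ] -9.49 -8.09
tongue [[465.4, 54.2, 5.0], [459.6, 14.1, 5.0]] [462.5  34.2   5. ] -9.83
fin [[523.6, 41.2, 50.0], [519.9, 2.8, 50.0]]
bar [[489.1, -295.5, 69.0], [502.2, -387.1, 69.0], [515.4, -384.5, 69.0], [502.3, -294.0, 69.0]] [ 502.2 -340.3   69. ] 6.52
recess far [[592.8, -296.0, 64.0], [599.0, -357.7, 64.0]]
bar x in case [-50.09916924 -49.8552564  -36.39268689 -36.84003281] far [52.57746009 50.10561926] y [ 31.11504777 -30.82695823]
```

apply_moves(angular=[[0,0,0.47],[0,0,0.47],[0,0,0.47],[0,0,0.47],[0,0,0.47],[0,0,0.47],[0,0,0.47],[0,0,0.47],[0,0,0.47],[0,0,0.47],[0,0,0.47],[0,0,0.47],[0,0,0.47],[0,0,0.47],[0,0,0.47],[0,0,0.47],[0,0,0],[0,0,0]], travel=[[0.48,0.91,-0.12],[0.48,0.91,-0.12],[0.48,0.91,-0.12],[0.48,0.91,-0.12],[0.48,0.91,-0.12],[0.48,0.91,-0.12],[0.48,0.91,-0.12],[0.48,0.91,-0.12],[0.48,0.91,-0.12],[0.48,0.91,-0.12],[0.48,0.91,-0.12],[0.48,0.91,-0.12],[0.48,0.91,-0.12],[0.48,0.91,-0.12],[0.48,0.91,-0.12],[0.48,0.91,-0.12],[0,0,0],[0,0,0]], jaw=[1,1,1,1,1,1,1,1,1,1,1,1,1,1,1,1,1,1])

```text
time: 2.45
tool_pos: [521.0, 21.8, 179.3]
tcp_rot: [-180.0, 0.0, 81.1]
ft_force: [-0.4, -0.0, 0.4]
finger_gap: 85.3
grip_force: 0.0
```

```bash
python3 - <<'E'
from h import *
s=r.sense();d=wristcam(r.snapshot("wrist"),s);print(s["tool_pos"],s["tcp_rot"],s["time"],s["joint_pos"].round(1))
im=d["color"]
K=np.array([[d["fx"],0,d["cx"]],[0,d["fy"],d["cy"]],[0,0,1]])
th=np.radians(-8.8);R=np.array([[np.cos(th),-np.sin(th)],[np.sin(th),np.cos(th)]])
o=im[:,:,::-1].copy()
for x,y,z in[(35,28,10),(35,-28,10),(-35,28,10),(-35,-28,10),(-61,20,5),(-61,-20,5),(0,20,50),(0,-20,50)]:
    X=np.r_[R@[x,y]+[522,24],z];p,_=cv2.projectPoints(X[None],cv2.Rodrigues(d["R"])[0],d["t"],K,np.array(d["distortion"]))
    print(p.round(1).ravel());cv2.circle(o,tuple(int(v) for v in p.ravel()),2,(0,0,255),-1)
cv2.imwrite("pics/w1.png",o)
E
```

```text
[520.97867247  21.7651845  179.25394484] [-1.79962334e+02  2.65202917e-02  8.10715944e+01] 2.45 [ -3.2  -1.8 103.   -0.   78.8   5.7]
[312.6 167.1]
[310.7 224.9]
[236.2 167.3]
[238.3 225.1]
[209.5 175.1]
[212.  215.7]
[274.5 184.6]
[274.6 231.6]
```

View pics/w1.png

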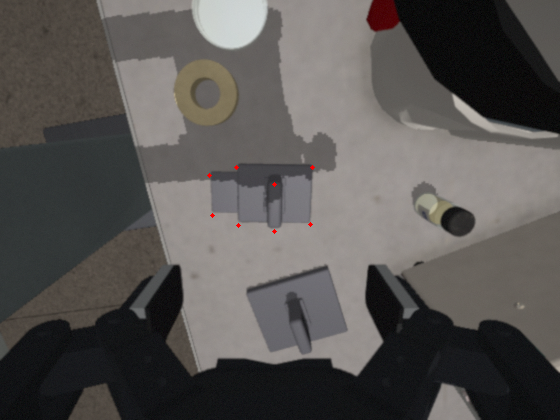

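Wrist view: the projected plate corners match the cover within about 2 px (shifted about 2 mm toward +y). I'm descending and gripping.

apply_moves(angular=[[0,0,0],[0,0,0],[0,0,0],[0,0,0],[0,0,0],[0,0,0],[0,0,0],[0,0,0],[0,0,0],[0,0,0],[0,0,0]], travel=[[0.03,0.09,-0.7],[0,0,-0.8],[0,0,-0.8],[0,0,-0.7],[0,0,-0.43],[0,0,0],[0,0,0],[0,0,0],[0,0,0],[0,0,0],[0,0,0]], jaw=[1,1,1,1,1,1,0,0,0,0,0], force=70)

```text
time: 3.88
tool_pos: [523.0, 25.5, 42.9]
tcp_rot: [179.9, -0.0, 81.1]
ft_force: [0.2, 0.4, 3.3]
finger_gap: 11.0
grip_force: 68.8
```

apply_moves(angular=[[0,0,0],[0,0,0],[0,0,0],[0,0,0],[0,0,0.162],[0,0,0.162],[0,0,0.162],[0,0,0.162],[0,0,0.162],[0,0,0.162],[0,0,0.162],[0,0,0.162],[0,0,0.162],[0,0,0.162],[0,0,0.162],[0,0,0.162],[0,0,0.162],[0,0,0],[0,0,0]], travel=[[0,0,0.5],[0,0,1],[0,0,1],[0,0,1],[0.05,-0.876,0.08],[0.05,-0.876,0.08],[0.05,-0.876,0.08],[0.05,-0.876,0.08],[0.05,-0.876,0.08],[0.05,-0.876,0.08],[0.05,-0.876,0.08],[0.05,-0.876,0.08],[0.05,-0.876,0.08],[0.05,-0.876,0.08],[0.05,-0.876,0.08],[0.05,-0.876,0.08],[0.05,-0.876,0.08],[0,0,0],[0,0,0]], jaw=[0,0,0,0,0,0,0,0,0,0,0,0,0,0,0,0,0,0,0])

```text
time: 6.25
tool_pos: [548.2, -429.4, 223.0]
tcp_rot: [-180.0, -0.1, 97.9]
ft_force: [-0.1, -0.2, -1.8]
finger_gap: 10.9
grip_force: 68.5
```

```bash
python3 - <<'E'
from h import *
s=r.sense();d=wristcam(r.snapshot("wrist"),s);print(s["tool_pos"],s["tcp_rot"],s["time"],s["finger_gap"])
im=d["color"];g=cv2.cvtColor(im,cv2.COLOR_RGB2GRAY)
K=np.array([[d["fx"],0,d["cx"]],[0,d["fy"],d["cy"]],[0,0,1]])
th=np.radians(8);R=np.array([[np.cos(th),-np.sin(th)],[np.sin(th),np.cos(th)]])
o=im[:,:,::-1].copy()
for x,y,z in[(70,55,64),(70,-55,64),(-70,55,64),(-70,-55,64),(51,32,64),(51,-32,64),(-35,32,69),(-35,-32,69),(0,0,50)]:
    X=np.r_[R@[x,y]+[545,-334],z];p,_=cv2.projectPoints(X[None],cv2.Rodrigues(d["R"])[0],d["t"],K,np.array(d["distortion"]))
    print(x,y,p.round(1).ravel());cv2.circle(o,tuple(int(v) for v in p.ravel()),2,(0,0,255),-1)
cv2.imwrite("pics/w2.png",o);np.savez("w2.npz",**d)
E
```

```text
[ 548.24397574 -429.4221461   222.97500239] [-1.79955073e+02 -8.77784576e-02  9.78861294e+01] 6.25 10.936038099368687
70 55 [374.7  18.2]
70 -55 [364.5 158.2]
-70 55 [197.   18.4]
-70 -55 [205.2 158.5]
51 32 [349.   49.8]
51 -32 [344.5 131.3]
-35 32 [241.5  48.4]
-35 -32 [243.7 131.6]
0 0 [284.8  93. ]
```

View pics/w2.png

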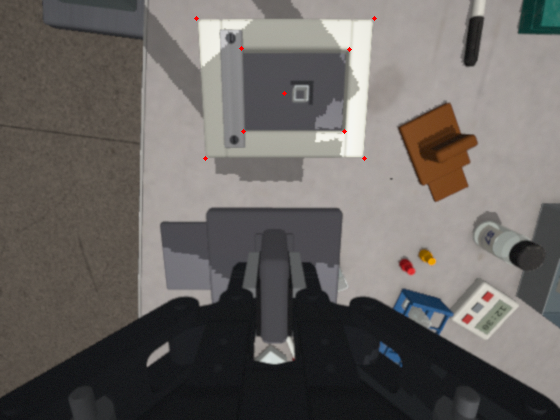

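Bay predictions (545, -334, yaw 8°) match the wrist picture within a pixel or so. The held cover is visible too, with plate edge corners (208,209)-(341,209) and tongue corner (162,223). I'll use these to get its offset in the hand.

```bash
python3 - <<'E'
from h import *
d=dict(np.load("w2.npz"));t=np.array([548.24,-429.42,222.97]);u=t[2]-42.9
th=np.radians(7.89);ex=np.array([np.cos(th),np.sin(th),0]);ey=np.array([-ex[1],ex[0],0])
for uv,z in [((208,209),10),((341,209),10),((162,223),5),((168,289),5)]:
    X=plane(d,[uv],u+z)[0]-t;print(uv,"cover x,y about TCP",(X@ex).round(1),(X@ey).round(1))
# bay check: case edges (top z 64) refined by brightness in the far/right side
b=plane(d,[(197,18),(374,18),(364,158),(205,158)],64);print(b.mean(0).round(1))
E
```

```text
(208, 209) cover x,y about TCP -32.6 29.9
(341, 209) cover x,y about TCP 33.8 29.9
(162, 223) cover x,y about TCP -58.4 20.8
(168, 289) cover x,y about TCP -59.1 -18.2
[ 544.7 -333.8   64. ]
```

```bash
python3 - <<'E'
from h import *
d=dict(np.load("w2.npz"));im=d["color"]
cv2.imwrite("pics/c2.png",cv2.resize(im[195:305,150:350],None,fx=4,fy=4,interpolation=cv2.INTER_CUBIC)[:,:,::-1])
print(d["fx"],d["mount"].round(2).tolist())
s=r.snapshot("scene")
np.savez("s2.npz",**s)
cv2.imwrite("pics/s2.png",cv2.resize(s["color"][120:300,220:420],None,fx=3.3,fy=3.3,interpolation=cv2.INTER_CUBIC)[:,:,::-1])
E
```

```text
313.0187718962355 [[-0.0, -0.96, -0.28, 73.14], [1.0, -0.0, 0.0, 0.18], [-0.0, -0.28, 0.96, -117.08], [0.0, 0.0, 0.0, 1.0]]
```

View pics/c2.png

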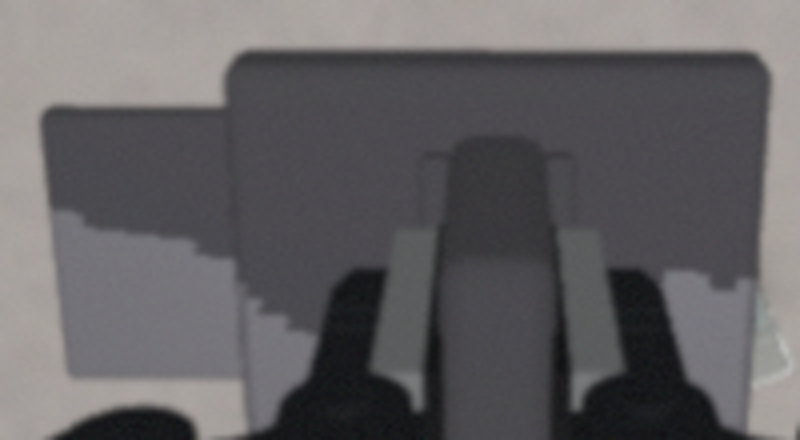

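View pics/s2.png

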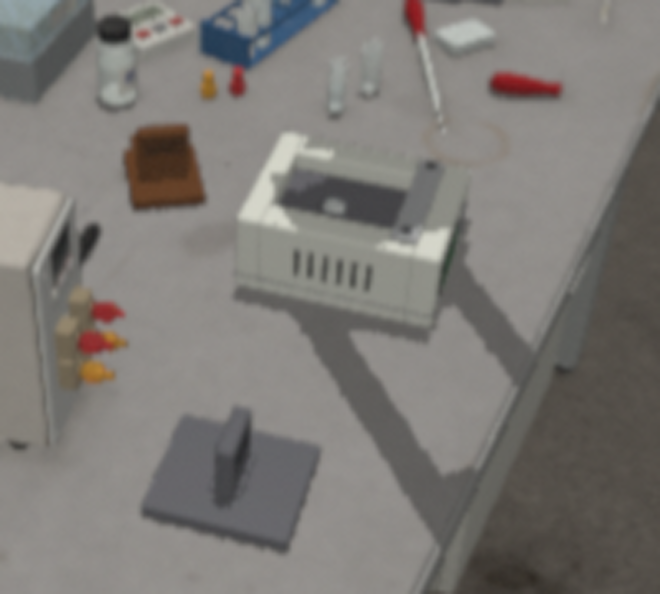

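The scene crop doesn't show the held cover, since the arm is out of that crop. In the hand the cover sits about 1.5 mm toward +y. Next: tilt it 16° and move above the pre-insert point.

apply_moves(angular=[[0.07,-0.495,0],[0.07,-0.495,0],[0.07,-0.495,0],[0.07,-0.495,0],[0,0,0],[0,0,0],[0,0,0]], travel=[[0.112,0.606,-0.32],[0.112,0.606,-0.32],[0.112,0.606,-0.32],[0.112,0.606,-0.32],[0,0,0],[0,0,0],[0,0,0]], jaw=[0,0,0,0,0,0,0])

```text
time: 7.22
tool_pos: [567.2, -334.0, 174.2]
tcp_rot: [163.9, 0.1, 97.9]
ft_force: [0.4, -0.5, -2.0]
finger_gap: 11.0
grip_force: 68.6
```

```bash
python3 - <<'E'
from h import *
from scipy.spatial.transform import Rotation as Ro
s=r.sense();print(s["tool_pos"],s["ft_force"].round(1),s["finger_gap"])
print(Ro.from_euler('xyz',s["tcp_rot"],degrees=True).as_matrix().round(3))
d=r.snapshot("scene");cv2.imwrite("pics/s3.png",cv2.resize(d["color"][80:260,230:430],None,fx=3.3,fy=3.3,interpolation=cv2.INTER_CUBIC)[:,:,::-1])
E
```

```text
[ 567.22269662 -333.99314578  174.20436368] [ 0.4 -0.5 -2. ] 11.003645931472356
[[-0.138  0.952  0.274]
 [ 0.99   0.133  0.037]
 [-0.001  0.277 -0.961]]
```

View pics/s3.png

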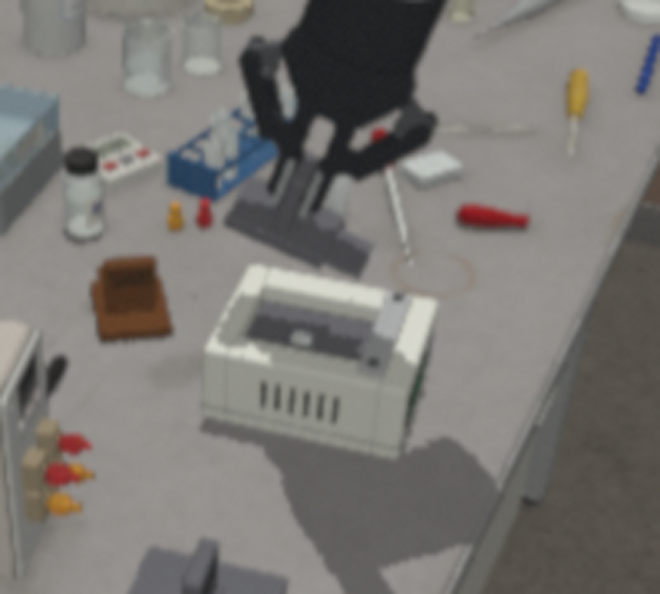

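The scene view shows the cover tilted tongue-low toward the bar, above the recess. Lowering it now.

apply_moves(angular=[[0,0,0],[0,0,0],[0,0,0],[0,0,0],[0,0,0],[0,0,0],[0,0,0],[0,0,0]], travel=[[-0.025,0.037,-0.3],[0,0,-0.3],[0,0,-0.3],[0,0,-0.3],[0,0,-0.2],[0,0,-0.16],[0,0,0],[0,0,0]], jaw=[0,0,0,0,0,0,0,0])

```text
time: 8.28
tool_pos: [565.7, -331.8, 110.8]
tcp_rot: [164.0, -0.0, 97.9]
ft_force: [-0.3, 0.1, -0.5]
finger_gap: 11.2
grip_force: 68.6
```

apply_moves(angular=[[0,0,0],[0,0,0],[0,0,0],[0,0,0],[0,0,0],[0,0,0],[0,0,0],[0,0,0]], travel=[[-0.09,-0.016,0],[-0.09,-0.016,0],[-0.09,-0.016,0],[-0.09,-0.016,0],[-0.09,-0.016,0],[-0.09,-0.016,0],[0,0,0],[0,0,0]], jaw=[0,0,0,0,0,0,0,0])

```text
time: 9.28
tool_pos: [543.8, -335.4, 110.3]
tcp_rot: [164.0, -0.0, 97.9]
ft_force: [0.6, -0.5, -1.7]
finger_gap: 11.0
grip_force: 68.6
```

```bash
python3 - <<'E'
from h import *
s=r.sense();print(s["ft_force"].round(1),s["wrist_torque"].round(2))
d=r.snapshot("scene");cv2.imwrite("pics/s4.png",cv2.resize(d["color"][130:230,270:380],None,fx=6,fy=6,interpolation=cv2.INTER_CUBIC)[:,:,::-1])
E
```

```text
[ 0.6 -0.5 -1.7] [-0.02  0.16  0.01]
```

View pics/s4.png

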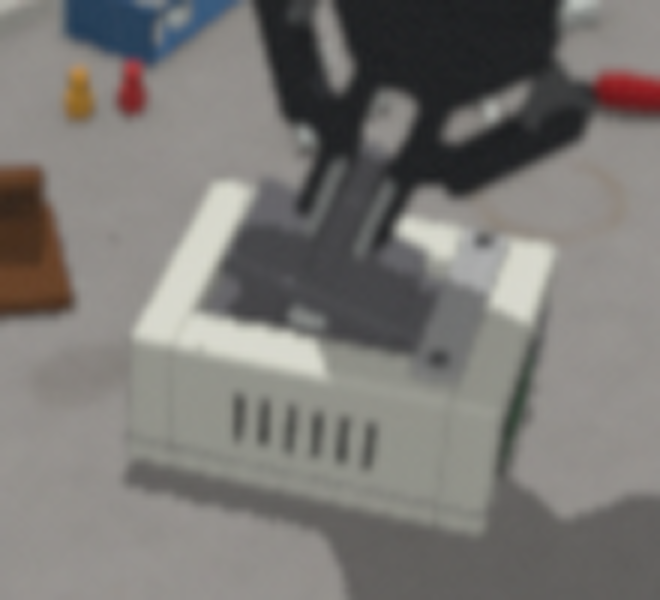

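The tongue is under the bar with no contact force. I'm swinging it down halfway.

apply_moves(angular=[[-0.035,0.249,0],[-0.035,0.249,0],[-0.035,0.249,0],[-0.035,0.249,0],[0,0,0]], travel=[[0.049,0.005,-0.046],[0.049,0.005,-0.046],[0.049,0.005,-0.046],[0.049,0.005,-0.046],[0,0,0]], jaw=[0,0,0,0,0])

```text
time: 9.95
tool_pos: [552.4, -334.2, 102.7]
tcp_rot: [172.1, -0.0, 98.0]
ft_force: [-0.2, -0.4, -1.7]
finger_gap: 10.7
grip_force: 68.6
```

apply_moves(angular=[[-0.035,0.249,0],[-0.035,0.249,0],[-0.035,0.249,0],[-0.035,0.249,0],[0,0,0],[0,0,0]], travel=[[0.035,0.005,-0.054],[0.035,0.005,-0.054],[0.035,0.005,-0.054],[0.035,0.005,-0.054],[0,0,0],[0,0,0]], jaw=[0,0,0,0,0,0])

```text
time: 10.7
tool_pos: [557.3, -333.7, 94.1]
tcp_rot: [-179.9, -0.0, 97.9]
ft_force: [-0.3, 0.2, -1.6]
finger_gap: 10.9
grip_force: 68.6
```

apply_moves(angular=[[0,0,0],[0,0,0],[0,0,0],[0,0,0]], travel=[[0,0,-0.025],[0,0,-0.02],[0,0,0],[0,0,0]], jaw=[0,0,0,0])

```text
time: 11.2
tool_pos: [557.1, -334.0, 92.9]
tcp_rot: [-179.9, 0.0, 97.9]
ft_force: [-2.9, 1.5, 5.1]
finger_gap: 10.9
grip_force: 69.2
```

It touches the floor at exactly the predicted seated height. Releasing partway, then lifting.

apply_moves(angular=[[0,0,0],[0,0,0],[0,0,0],[0,0,0],[0,0,0],[0,0,0],[0,0,0],[0,0,0],[0,0,0]], travel=[[0,0,0],[0,0,0],[0,0,0],[0,0,0.1],[0,0,0.5],[0,0,1],[0,0,1],[0,-1,1],[0,-1,0]], jaw=[0.2,0.35,0.4,0.4,0.4,0.4,0.4,0.4,0.4])

```text
time: 12.32
tool_pos: [559.5, -416.0, 244.8]
tcp_rot: [179.7, 0.5, 98.0]
ft_force: [0.4, -0.2, 0.5]
finger_gap: 34.2
grip_force: 0.0
```

```bash
python3 - <<'E'
from h import *
s=r.sense();d=wristcam(r.snapshot("wrist"),s);print(s["tool_pos"],s["finger_gap"],s["ft_force"].round(1),s["time"])
cv2.imwrite("pics/w5.png",d["color"][:,:,::-1]);np.savez("w5.npz",**d)
E
```

```text
[ 559.52421236 -416.00680828  244.83867212] 34.174540543512414 [ 0.4 -0.2  0.5] 12.325
```

View pics/w5.png

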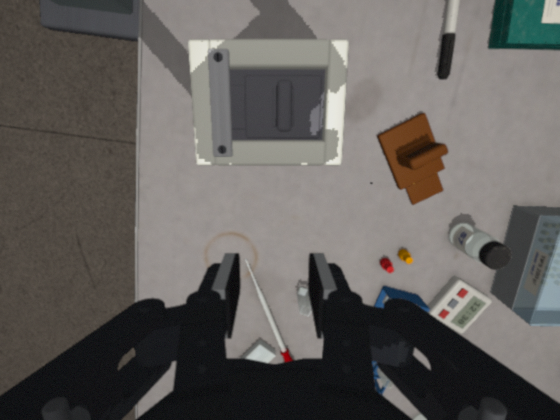

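```bash
python3 - <<'E'
from h import *
d=dict(np.load("w5.npz"));c=np.array([545,-334,0]);th=np.radians(8);ex=np.array([np.cos(th),np.sin(th),0]);ey=np.array([-ex[1],ex[0],0])
for n,uv,z in[("fin top mid",(284,81),100),("fin top end",(284,130),100),("plate near",(246,105),60),("plate far",(324,105),60),("bar edge",(231,105),69)]:
    X=plane(d,[uv],z)[0]-c;print(n,(X@ex).round(1),(X@ey).round(1))
E
```

```text
fin top mid 12.1 17.0
fin top end 12.4 -20.1
plate near -21.0 0.5
plate far 50.4 0.5
bar edge -33.6 0.2
```

apply_moves(angular=[[0,0,0],[0,0,0]], travel=[[0,0,0.3],[0,0,0]], jaw=[0.4,0.4])

```text
time: 12.62
tool_pos: [558.0, -413.7, 251.1]
tcp_rot: [180.0, 0.1, 97.9]
ft_force: [0.8, 1.0, -0.4]
finger_gap: 34.1
grip_force: 0.0
```

```bash
python3 -c "
from bench import r
print(r.hand_in())"
```

```text
the job is handed in; nothing more can be done
None
```

The tongued cover is on the photometer: the last wrist picture shows it level in the recess, within about 1 mm of the seated place, with the tongue under the bar. I let go, left the wider cover alone, and handed the job in at about 12.6 s; no verdict came back.

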